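# Mark a specimen plate in the sprung-punch press

## Task

Slide the long specimen plate nose first into the channel of the marking press, under the punch, until it is fully home against the end stop. Then take the mallet and knock the sprung punch down onto the plate with a brisk, square blow (a slow push leaves no mark), touching the punch with nothing but the mallet and never driving it down on an empty press. Finally stand the mallet back on its mat, head face down as it was, leaving the plate home in the press and the other things on the bench undisturbed.

Things in the scene. Friction and masses are not known exactly. Their poses are not given: they have to be found in the camera images.
- press: Fixed marking press. Origin on the bench; its x runs along the channel from the open front (robot's side) to the end stop. Dark steel base 130 wide, 20 high, x = -100 to +80. On it a channel 50 wide between walls 10 high (x = -25 to +50), its mouth flaring to about 70 wide at x = -53; end stop at x = +50, 14 high.
- nest (a point): Middle of the foot of the end stop on the channel floor (press x = 50, y = 0, 20 above the bench); axes as the press's. The plate is home when its nose point is here.
- punch (a joint): Punch pressed down (m): 0 up, 0.030 its tip meets an 8 mm plate lying in the channel, 0.038 on the bare floor. A spring returns it: about 5 N starts it down, 10 to 11 N holds it at 30 mm. To mark, the mallet must drive it down faster than 60 mm/s somewhere on the way and bring it onto the plate (over 2 N on the plate, so some 13 N on the head).
- punch_top (a point): Centre of the flat top of the punch's round steel head (36 diameter, 16 thick); 172 mm above the bench when up, moves with the punch. The head stands on a visible coil spring above the bridge and is the highest part of the press. z axis up.
- long_plate: The plate to mark: aluminium, 150 long (its x), 44 wide, 8 thick, with an upright steel grip lug 26 x 26 on its tail, centred at x = -58 and rising to 37 above the underside. Origin: centre of the underside; +x to the nose. About 0.26 kg. Lies flat, lug up, in either of two places; told from the short plate by its length.
- plate_nose (a point): Middle of the lower edge of the long plate's nose (x = +75 from its origin).
- short_plate: A like plate but 95 long, with the same lug at x = -30.5. Bystander; may lie in either of the two plate places. Leave alone.
- mallet: Mallet standing on its head's lower face. Head: upright cylinder 50 diameter, 64 high. Wooden handle level, 24 wide, 22 high, centre line 32 above the lower face, along the mallet's -x from the head to x = -147. Origin: centre of the lower face; z up. About 0.42 kg, balances some 10 from the head's axis. Grip the handle close to the head (x = -50 to -65), firmly, or it turns in the fingers.
- mat: Mallet's fixed rubber mat, 240 (x) by 110 (y), 3 thick. Origin: centre of its underside on the bench.
- jar: Closed glass jar, 60 diameter, 85 high; origin under its centre. Bystander, leave alone.
- core_ring: Dark steel ring 76 outside, 48 inside, 20 high, lying flat; origin under its centre. Bystander, leave alone.
- bridge (a point): Top centre of the portal over the channel (press x = 20, y = 0, 115 above the bench). Posts at press x = 0 to 40, y = +-36 to 58; the grey bridge is 116 wide (y), 40 long (x), its underside 90 above the bench. The sprung punch passes upright through its middle.

How it is judged (in metres and radians):
On the way, in this order (a step that is already met when the one before it is completed fails the run):
1. the long plate is home in the channel: nose within 4 mm of the end stop, flat and let go (x of plate_nose in the frame of nest above -0.004 m and y of plate_nose in the frame of nest between -0.006 and 0.006 m and z of plate_nose in the frame of nest below 0.003 m and angle between the x axis of long_plate and the x axis of press, either way round below 0.09 rad and angle between long_plate's own z axis and vertical below 0.03 rad and contact force between the fingers and long_plate below 0.3 N), for 0.2 s.
2. the mallet, its face centred within 30 mm on the punch head, drives the punch down faster than 60 mm/s (value of joint punch between 0.002 and 0.0285 m and velocity of joint punch above 0.06 m/s and distance between mallet and punch_top below 0.03 m).
3. the punch, under the mallet, bears on the plate with more than 2 N (value of joint punch above 0.0285 m and contact force between punch and long_plate above 2 N and distance between mallet and punch_top below 0.03 m).
At the end, for the whole second after the job is handed in: The long plate lies flat in the channel with its nose within 4 mm of the end stop; the punch is back up (within 3 mm); the mallet stands upright (within 0.08 rad), at rest and let go, on its head face with the head's centre over the mat (x of plate_nose in the frame of nest above -0.004 m and y of plate_nose in the frame of nest between -0.006 and 0.006 m and z of plate_nose in the frame of nest below 0.003 m and angle between the x axis of long_plate and the x axis of press, either way round below 0.09 rad and angle between long_plate's own z axis and vertical below 0.03 rad and value of joint punch below 0.003 m and x of mallet in the frame of mat between -0.12 and 0.12 m and y of mallet in the frame of mat between -0.055 and 0.055 m and z of mallet in the frame of mat between 0 and 0.006 m and angle between mallet's own z axis and vertical below 0.08 rad and linear speed of mallet below 0.02 m/s); the robot touches nothing.
It fails at once if the punch is driven past the plate's top, onto an empty press (value of joint punch above 0.0335 m).
It fails at once if the gripper or arm touches the punch (contact force between any of the fingers, the arm and punch above 1 N).
It fails at once if the short plate, jar or ring is moved more than 15 mm (distance of any of short_plate, jar, core_ring from where it was at the start of the episode above 0.015 m).
It also fails if it takes over 64 s, if anything falls off the work surface, if the arm or the gripper's body presses on something with over 40 N, if the wrist force passes 120 N, or if a joint passes its speed limit or range.

## Robot

A 6-joint arm with a two-finger parallel gripper is mounted at the origin on the work surface. World frame = base frame: x ahead of the robot, y to its left, z up, the work surface at z = 0. Lengths are in mm, angles in degrees, forces in N, time in s.
With the tool pointing down it reaches from about 300 to 850 mm from the base axis. Payload 4.2 kg.
Tool frame: the origin (TCP) lies midway between the tips of the shut fingers; the grasp point (between the pads) lies 19 mm behind it; z points along the fingers, y is the line along which they close (so a half turn about z gives the same grasp; the last joint's range is limited). The gripper opens to 91 mm and grips with 3 to 60 N. Pads are 32 mm wide; open, the fingers measure 118 mm over their backs; the gripper's body (76 mm by 178 mm) begins 60 mm behind the grasp point.
Start: joints at [-64.286, 18.312, 89.639, -0, 72.044, -1.146], TCP at [259.8, -512.979, 213.976] pointing down, gripper open.
Joint ranges: [-177.97, 177.97], [-48.28, 115.42], [12.27, 149.76], [-77.06, 257.06], [2.81, 150.46], [-146.56, 146.56]. Speed limits (degrees/s): [147.25, 147.25, 180, 180, 180, 180].

## Interface

Orientations are given as [roll, pitch, yaw] about the fixed x, y, z axes, in that order (R = Rz(yaw) Ry(pitch) Rx(roll)).
In Python, from workcell import env, status, grab_frame, camera_model gives the robot as it stands (env), with the cameras as plain functions and the readings (status).
- The arm moves only by the tool drive_effector, called after "Call:" by a JSON object that holds its "fn" and its "kwargs". Schema: {"type":"object","properties":{"rows":{"type":"array","items":{"type":"object","properties":{"sx":{"type":"number"},"sy":{"type":"number"},"sz":{"type":"number"},"rx":{"type":"number"},"ry":{"type":"number"},"rz":{"type":"number"}},"additionalProperties":false},"minItems":1,"maxItems":8},"finger_gap":{"type":"number"},"grip_force":{"type":"number"},"only":{"type":"string"},"quiet":{"type":"boolean"},"lines":{"type":"string"}},"required":["rows"],"additionalProperties":false}. rows is a list of rows, 1 to 8 of them, each an object with the fields sx, sy, sz (the shift in mm), rx, ry, rz (a rotation vector in degrees); a field left out counts as zero; each row shifts and turns the commanded pose from where the row before left it, along the tool's axes as they then stand; what a row does not reach is not made up. A row lasts 1/10 s, in which the tool goes at most 50 mm and 8.59 degrees, less where a joint would pass 70% of its speed; a pose out of reach is approached as far as the arm can. finger_gap is the finger opening in mm, set as the call begins (left out keeps the last). The fingers move at their own pace and stop on an object; grip_force is the grip in N (left out, the last holds). Time passes only in rows, so rows that do not move let the fingers close. The tool returns the time, the measured TCP pose, the force, the opening and the grip force at its end. only (a regular expression) keeps the lines of the reply that match it, lines (a string "A,B") keeps lines A to B, and quiet returns only ok. Input that does not fit is refused with a message, and nothing moves.
- status.state(): the state, without advancing time (a new reading comes with each control period).
- grab_frame(name): name is "scene" or "top"; returns the picture (480x640x3 uint8, blue, green, red); there is no depth.
- camera_model(name): a dict with "fx", "fy", "cx", "cy" (pixels), "D" ([k1, k2, p1, p2, k3] as OpenCV has them; the pictures are not rectified), "T" (4x4, takes a point from camera to world coordinates). Camera axes: x right, y up, looking along -z (the intrinsics and any distortion apply to the point x, -y, -z); pixel columns grow to the right and rows downward; lengths in mm; the calibration is good to about 2 mm. A picture is of the moment at which its call begins. camera_model takes no time and is no camera call.
- env.job_done(): hands the job in; it is judged then, once.
The state is a dict: "time_s": time; "qpos": joint angles; "qvel": joint speeds; "effort": joint torques, N m; "ee_pos": TCP position; "ee_rot": TCP orientation; "force": force on the tool from outside, world axes, zero at the start; "torque": the same for the moment, N m; "gripper_width": finger opening in mm; "gripper_force": force on a finger pad.
Only numpy, scipy, OpenCV 4.12 (cv2) and the standard library are available. Lean on these libraries where they do the work, as an engineer would, in place of code of your own. Each camera call takes 0.05 s, during which the arm holds its last target. There are 200 camera calls.

## Working session

There is one attempt and no reset: what is moved stays moved. The work goes in short steps, Python scripts to look and compute and a tool call to move; the robot and the scene stay as the last step left them, time stands still between calls to the robot, and variables do not carry over. Pictures are saved under pics/ and viewed, at most 11 in all, crops included, and the job is handed in when it is done.

```bash
ls; mkdir -p pics; cat > h.py <<'E'
import numpy as np,cv2
from workcell import env, status, grab_frame, camera_model
def snap(n,f):
    im=grab_frame(n); cv2.imwrite('pics/'+f,im); return im
def pix2w(n,uv,z):
    m=camera_model(n);T=np.array(m['T']);K=np.array([[m['fx'],0,m['cx']],[0,m['fy'],m['cy']],[0,0,1.]])
    p=cv2.undistortPoints(np.array(uv,float).reshape(-1,1,2),K,np.array(m['D'],float)).reshape(-1,2)
    z=np.broadcast_to(z,len(p));o=[]
    for (a,b),zz in zip(p,z):
        d=T[:3,:3]@[a,-b,-1];s=(zz-T[2,3])/d[2];o.append(T[:3,3]+s*d)
    return np.array(o)
def w2pix(n,P):
    m=camera_model(n);T=np.array(m['T']);K=np.array([[m['fx'],0,m['cx']],[0,m['fy'],m['cy']],[0,0,1.]])
    c=(np.array(P,float).reshape(-1,3)-T[:3,3])@T[:3,:3]; c=c*[1,-1,-1]
    return cv2.projectPoints(c,np.zeros(3),np.zeros(3),K,np.array(m['D'],float))[0].reshape(-1,2)
E
python3 - <<'E'
from h import *
snap('top','t0.png');snap('scene','s0.png')
for n in('top','scene'):print(camera_model(n))
s=status.state();print(s['ee_pos'],s['ee_rot'],s['time_s'])
E
```

```text
pics
workcell.py
{'fx': 621.3968298233874, 'fy': 621.3968298233874, 'cx': 318.53187671591115, 'cy': 246.21444810228985, 'D': array([-0.09984304,  0.        ,  0.        ,  0.        ,  0.        ]), 'T': array([[-4.30882123e-03,  9.85976143e-01, -1.66830690e-01,
         3.45727116e+02],
       [-9.99848483e-01, -7.06156650e-03, -1.59105482e-02,
        -6.00332173e+01],
       [-1.68655069e-02,  1.66736857e-01,  9.85857178e-01,
         1.48140577e+03],
       [ 0.00000000e+00,  0.00000000e+00,  0.00000000e+00,
         1.00000000e+00]])}
{'fx': 496.0369579324192, 'fy': 496.0369579324192, 'cx': 320.8899658986723, 'cy': 236.70019477535035, 'D': array([0.01095848, 0.        , 0.        , 0.        , 0.        ]), 'T': array([[ 8.59463105e-01, -3.42170883e-01,  3.79792387e-01,
         9.59198093e+02],
       [ 5.10863521e-01,  6.01769207e-01, -6.13915536e-01,
        -6.35823417e+02],
       [-1.84833421e-02,  7.21659829e-01,  6.92001053e-01,
         8.02406976e+02],
       [ 0.00000000e+00,  0.00000000e+00,  0.00000000e+00,
         1.00000000e+00]])}
[ 259.57778948 -512.58718252  213.21846877] [-1.79910931e+02 -4.59526589e-04  2.68578237e+01] 0.1
```

View pics/t0.png

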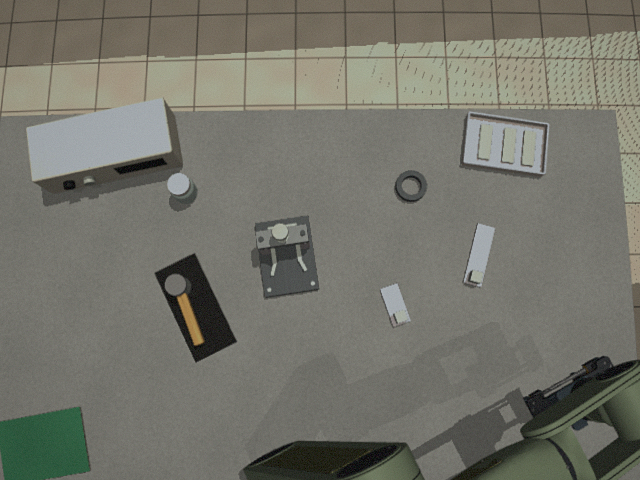

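View pics/s0.png

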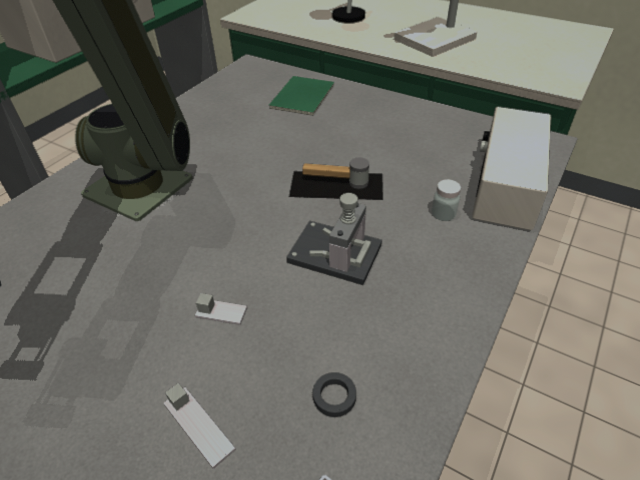

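The top view shows the long plate at about (480,255) with its nose up at (485,225), the press at (287,256), the mallet head at (176,285) and the ring and jar further off. I'll zoom in for the corners.

```bash
python3 - <<'E'
import cv2,numpy as np
t=cv2.imread('pics/t0.png');s=cv2.imread('pics/s0.png')
def c(im,x,y,w,h,k):return cv2.resize(im[y:y+h,x:x+w],None,fx=k,fy=k,interpolation=cv2.INTER_CUBIC)
# top: press 245..325 x 210..300 ; mallet 150..240 x 245..365 ; plate 455..505 x215..295
a=c(t,245,210,80,100,5);b=c(t,455,210,60,100,5)
cv2.imwrite('pics/c1.png',np.hstack([a,b]))
a=c(s,280,185,110,100,4);b=c(s,160,380,80,90,4);
b=cv2.copyMakeBorder(b,0,40,0,0,cv2.BORDER_CONSTANT)
cv2.imwrite('pics/c2.png',np.hstack([a,b]))
E
```

```text
(no output)
```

View pics/c1.png

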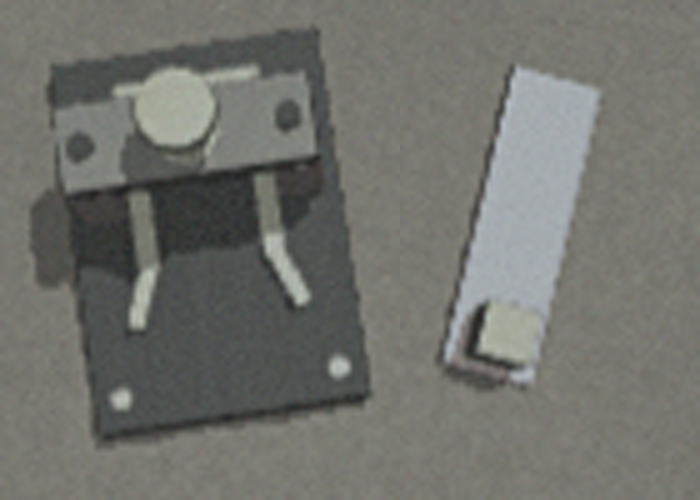

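View pics/c2.png

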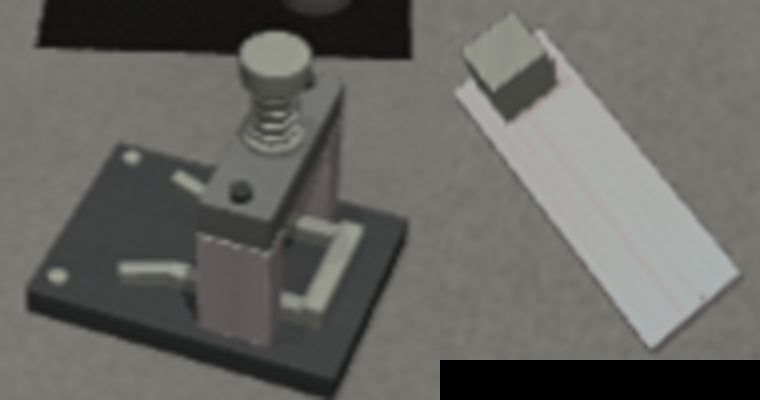

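```bash
cat > fit.py <<'E'
from h import *
from scipy.optimize import least_squares
def fit(obs,x0):
    # obs: (cam,u,v,lx,ly,z)
    def r(q,full=False):
        c,s=np.cos(q[2]),np.sin(q[2]);o=[]
        for cam in('top','scene'):
            L=[k for k in obs if k[0]==cam]
            if not L:continue
            P=[[q[0]+c*k[3]-s*k[4],q[1]+s*k[3]+c*k[4],k[5]] for k in L]
            o.append(w2pix(cam,P)-np.array([[k[1],k[2]] for k in L]))
        o=np.vstack(o);return o if full else o.ravel()
    f=least_squares(r,x0,loss='soft_l1');return f.x,r(f.x,True)
E
python3 - <<'E'
from fit import *
def cr(cam,ox,oy,k,L,du=0):return [(cam,ox+(u-du+.5)/k-.5,oy+(v+.5)/k-.5,x,y,z) for u,v,x,y,z in L]
press=cr('top',245,210,5,[(50,67,80,65,20),(318,28,80,-65,20),(97,431,-100,65,20),(368,392,-100,-65,20),(55,108,40,58,115),(305,72,40,-58,115),(318,155,0,-58,115),(68,193,0,58,115),(175,107,20,0,172)])
press+=cr('scene',280,185,4,[(122,145,-100,65,20),(28,292,-100,-65,20),(332,380,80,-65,20),(407,222,80,65,20),(275,52,20,0,172),(265,218,40,-58,115),(200,200,0,-58,115),(343,82,40,58,115)])
plate=cr('top',455,210,5,[(515,65,75,22,8),(600,92,75,-22,8),(443,365,-75,22,8),(530,385,-75,-22,8),(508,333,-58,0,37)],400)
plate+=cr('scene',160,380,4,[(740,272,75,22,8),(655,350,75,-22,8),(458,92,-75,-22,8),(543,32,-75,22,8),(510,55,-58,0,37)],440)
for n,o,x0 in(('press',press,[450,30,.15]),('plate',plate,[450,-400,-.2])):
    for sel in('top','scene','both'):
        x,r=fit([k for k in o if sel in(k[0],'both')],x0);print(n,sel,np.round(x,1),np.degrees(x[2]).round(2))
    print(r.round(1).tolist())
t=cv2.imread('pics/t0.png');hsv=cv2.cvtColor(t,cv2.COLOR_BGR2HSV)
m=cv2.inRange(hsv,(8,110,90),(25,255,255));m[:240]=0;m[370:]=0;m[:,250:]=0;m[:,:150]=0
print(cv2.minAreaRect(cv2.findNonZero(m)))
R=cv2.minAreaRect(cv2.findNonZero(m));w=pix2w('top',cv2.boxPoints(R),46);print('handle box',w.round(0).tolist())
print('head',pix2w('top',[[176,285]],67),'scene',pix2w('scene',[[359,164],[304,171]],[67,35]))
print('mat',pix2w('top',[[155,271],[195,254],[236,342],[197,361]],3).round(0).tolist())
print('jar',pix2w('top',[[179,184]],85),'ring',pix2w('top',[[411,186]],20), 'short',pix2w('top',[[395,304]],8))
E
```

```text
press top [581.4  41.8  -6.1] -352.13
press scene [584.3  43.3  56.7] 3248.01
press both [582.7  42.4  -6.1] -352.0
[[-0.2, -0.8], [-0.4, -0.8], [-0.0, 0.3], [0.3, 0.1], [-1.0, -0.9], [0.1, -1.2], [0.0, -0.4], [-1.3, -0.5], [-0.2, -0.7], [-1.8, -1.0], [-2.2, -0.8], [-0.5, 0.2], [-0.2, -0.7], [-0.9, 0.5], [0.2, 0.9], [-2.2, 0.3], [-0.1, -0.2]]
plate top [ 5.717e+02 -4.224e+02 -3.000e-01] -16.02
plate scene [ 577.1 -420.  -107.1] -6135.93
plate both [ 5.749e+02 -4.210e+02 -3.000e-01] -15.9
[[-0.9, -1.1], [-0.4, -1.7], [-0.8, -1.8], [-0.4, -0.9], [-0.5, -1.2], [0.1, 0.2], [-1.6, 0.3], [-1.9, 0.1], [-1.1, -1.1], [-2.2, -0.8]]
((189.8134765625, 318.9978332519531), (52.79043960571289, 10.311678886413574), 69.6235580444336)
handle box [[473.0, 297.0, 46.0], [481.0, 274.0, 46.0], [367.0, 228.0, 46.0], [359.0, 251.0, 46.0]]
head [[496.69755479 292.00111062  67.        ]] scene [[503.80844638 291.84126302  67.        ]
 [373.97413237 235.14614834  35.        ]]
mat [[538.0, 361.0, 3.0], [579.0, 264.0, 3.0], [367.0, 160.0, 3.0], [323.0, 252.0, 3.0]]
jar [[732.17394958 288.74727561  85.        ]] ring [[ 739.6287862  -261.51808518   20.        ]] short [[ 454.95505173 -216.79638057    8.        ]]
```

```bash
python3 - <<'E'
import cv2,numpy as np
t=cv2.imread('pics/t0.png');s=cv2.imread('pics/s0.png')
def c(im,x,y,w,h,k):return cv2.resize(im[y:y+h,x:x+w],None,fx=k,fy=k,interpolation=cv2.INTER_CUBIC)
a=c(t,150,250,90,115,4);b=c(s,280,145,110,115,4)
cv2.imwrite('pics/c3.png',np.hstack([a,b])[:460])
E
```

```text
(no output)
```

View pics/c3.png

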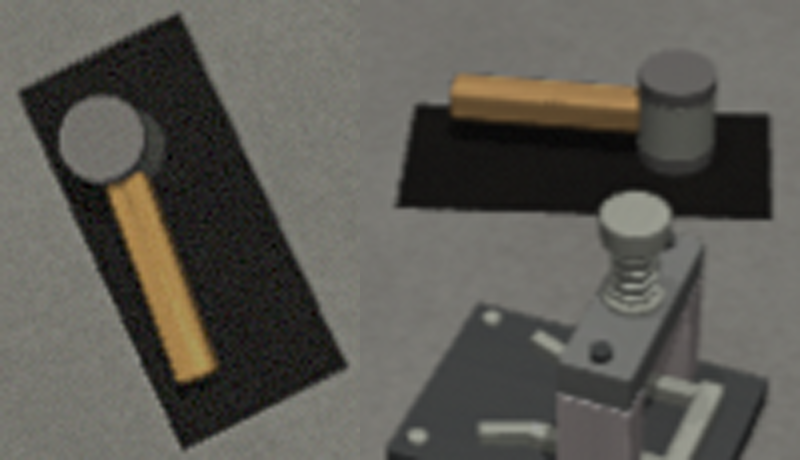

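Mallet head top is at (175.5,285) in the top picture and (359,163) in the scene picture. The handle end is near (199,344) and the mat corners are clear. I'll fit the mallet and mat, and work out the first move.

```bash
cat > go.py <<'E'
import sys
from h import *
def delta(x,y,z,yaw):
    from scipy.spatial.transform import Rotation as R
    s=status.state();Rc=R.from_euler('xyz',s['ee_rot'],degrees=True);Rt=R.from_euler('xyz',[180,0,yaw],degrees=True)
    d=np.array([x,y,z])-s['ee_pos']
    print('t',round(s['time_s'],2),'pos',s['ee_pos'].round(1),'rot',s['ee_rot'].round(2),'| now-axes',Rc.inv().apply(d).round(1),'rotvec',np.degrees((Rc.inv()*Rt).as_rotvec()).round(1),'| target-axes',Rt.inv().apply(d).round(1))
if __name__=='__main__':delta(*map(float,sys.argv[1:5]))
E
python3 - <<'E'
from fit import *
def cr(cam,ox,oy,k,L,du=0):return [(cam,ox+(u-du+.5)/k-.5,oy+(v+.5)/k-.5,x,y,z) for u,v,x,y,z in L]
mal=cr('top',150,250,4,[(102,139,0,0,67),(178,383,-147,12,46),(215,368,-147,-12,46)])+cr('scene',280,145,4,[(677,73,0,0,67),(453,95,-147,-12,46),(463,75,-147,12,46)],360)
mat=cr('top',150,250,4,[(20,93,120,55,3),(180,12,120,-55,3),(345,368,-120,-55,3),(185,448,-120,55,3)])+cr('scene',280,145,4,[(415,103,-120,55,3),(397,207,-120,-55,3),(772,217,120,-55,3),(770,115,120,55,3)],360)
for n,o,x0 in(('mallet',mal,[490,290,.4]),('mat',mat,[450,260,.4])):
    x,r=fit(o,x0);print(n,np.round(x,1),np.degrees(x[2]).round(2),r.round(1).tolist())
E
python3 go.py 519.1 -405.1 12 -15.9
```

```text
mallet [5.010e+02 2.952e+02 4.000e-01] 21.85 [[-0.4, -1.2], [-0.3, -0.5], [0.1, -0.6], [-0.2, 0.1], [-1.9, -0.2], [-2.7, -0.6]]
mat [453.  261.9   0.5] 26.32 [[-1.1, -1.2], [-0.4, -1.1], [0.5, -0.7], [-1.2, 0.1], [-0.9, 0.2], [-1.5, -0.2], [-0.7, 0.6], [-0.6, -0.1]]
t 0.1 pos [ 259.6 -512.6  213.2] rot [-179.91   -0.     26.86] | now-axes [280.1  21.7 201.2] rotvec [-0.1  0.  42.8] | target-axes [ 220.1 -174.5  201.2]
```

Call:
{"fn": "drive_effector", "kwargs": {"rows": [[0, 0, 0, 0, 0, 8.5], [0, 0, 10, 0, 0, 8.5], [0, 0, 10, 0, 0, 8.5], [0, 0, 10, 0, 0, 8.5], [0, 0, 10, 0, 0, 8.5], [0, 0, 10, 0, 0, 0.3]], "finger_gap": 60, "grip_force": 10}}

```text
refused: rows[0]: [0, 0, 0, 0, 0, 8.5] is not of type 'object' (schema: type "object"). Nothing was moved.
```

Refused on format, not on reach. It needs a list of objects with named fields.

Call:
{"fn": "drive_effector", "kwargs": {"rows": [{"rz":8.5}, {"sz":10, "rz":8.5}, {"sz":10, "rz":8.5}, {"sz":10, "rz":8.5}, {"sz":10, "rz":8.5}, {"sz":10, "rz":0.3}], "finger_gap": 60, "grip_force": 10}}

```text
time_s: 0.7
ee_pos: [259.7, -512.8, 163.1]
ee_rot: [-180.0, 0.0, -15.9]
force: [-0.5, -0.3, 0.1]
gripper_width: 59.7
gripper_force: 0.0
```

Call:
{"fn": "drive_effector", "kwargs": {"rows": [{"sx":30, "sy":-24, "sz":10}, {"sx":38, "sy":-30, "sz":10}, {"sx":38, "sy":-30, "sz":10}, {"sx":38, "sy":-30, "sz":10}, {"sx":38, "sy":-30, "sz":10}, {"sx":38, "sy":-30, "sz":10}, {}, {}]}}

```text
time_s: 1.5
ee_pos: [519.4, -405.2, 102.8]
ee_rot: [-180.0, 0.1, -15.7]
force: [0.4, -0.1, -0.1]
gripper_width: 59.9
gripper_force: 0.0
```

```bash
python3 go.py 519.1 -405.1 12 -15.9
```

```text
t 1.5 pos [ 519.4 -405.2  102.8] rot [-1.7999e+02  1.2000e-01 -1.5680e+01] | now-axes [-0.1  0.  90.8] rotvec [-0.   0.1  0.2] | target-axes [-0.3  0.  90.8]
```

Call:
{"fn": "drive_effector", "kwargs": {"rows": [{"sz":30}, {"sz":30}, {"sz":20}, {"sz":9}, {}]}}

```text
time_s: 2.0
ee_pos: [517.4, -406.4, 14.1]
ee_rot: [-180.0, 0.1, -16.0]
force: [0.5, -0.4, 1.1]
gripper_width: 60.0
gripper_force: 0.0
```

Call:
{"fn": "drive_effector", "kwargs": {"rows": [{}, {}, {}, {}, {}, {}], "finger_gap": 10, "grip_force": 10}}

```text
time_s: 2.6
ee_pos: [519.4, -406.3, 15.6]
ee_rot: [180.0, -0.0, -15.9]
force: [-1.1, 0.0, 2.9]
gripper_width: 26.1
gripper_force: 10.0
```

Call:
{"fn": "drive_effector", "kwargs": {"rows": [{}, {}, {"sz":-10}, {"sz":-20}, {"sz":-30}, {}], "finger_gap": 10, "grip_force": 60}}

```text
time_s: 3.2
ee_pos: [521.2, -407.6, 78.6]
ee_rot: [179.8, -0.4, -15.9]
force: [1.1, -0.9, -2.6]
gripper_width: 25.5
gripper_force: 60.0
```

```bash
python3 - <<'E'
from h import *
t=snap('top','t1.png');s=snap('scene','s1.png')
def c(im,x,y,w,h,k):return cv2.resize(im[y:y+h,x:x+w],None,fx=k,fy=k,interpolation=cv2.INTER_CUBIC)
cv2.imwrite('pics/c4.png',np.hstack([c(t,445,195,80,120,4),c(s,140,360,110,120,4)]))
E
```

```text
(no output)
```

View pics/c4.png

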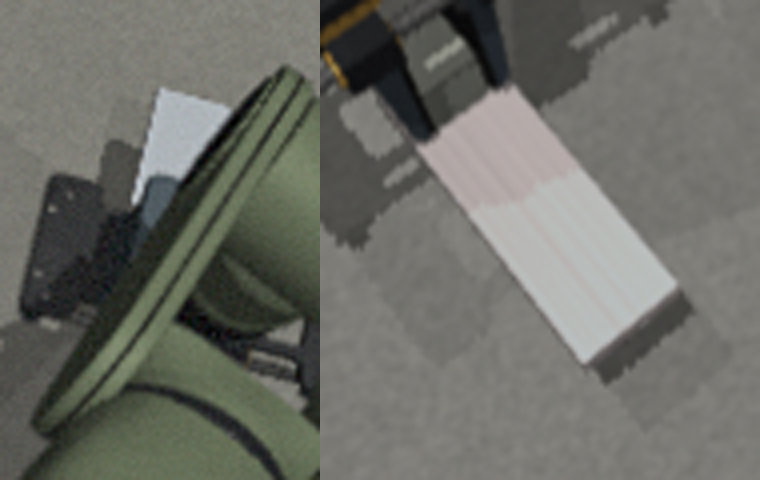

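Call:
{"fn": "drive_effector", "kwargs": {"rows": [{"sz":-10, "rz":-8}, {"sz":-5, "rz":-8}, {"rz":-7.9}, {}]}}

```text
time_s: 3.7
ee_pos: [518.0, -405.2, 87.7]
ee_rot: [-179.8, 0.2, 7.9]
force: [-0.8, 0.0, -3.5]
gripper_width: 25.7
gripper_force: 60.0
```

```bash
python3 go.py 376.7 13.5 45 8
```

```text
t 3.7 pos [ 518.  -405.2   87.7] rot [-1.7983e+02  1.7000e-01  7.9500e+00] | now-axes [ -81.9 -434.    44.3] rotvec [-0.2  0.2 -0.1] | target-axes [ -81.6 -434.3   42.7]
```

Call:
{"fn": "drive_effector", "kwargs": {"rows": [{"sx":-4, "sy":-20}, {"sx":-7, "sy":-38}, {"sx":-8, "sy":-42}, {"sx":-8, "sy":-42}, {"sx":-8, "sy":-42}, {"sx":-8, "sy":-42}, {"sx":-8, "sy":-42}, {"sx":-8, "sy":-42}]}}

```text
time_s: 4.5
ee_pos: [416.0, -105.5, 88.9]
ee_rot: [-179.9, 0.1, 7.7]
force: [1.1, 0.1, -2.9]
gripper_width: 26.0
gripper_force: 60.0
```

Call:
{"fn": "drive_effector", "kwargs": {"rows": [{"sx":-8, "sy":-42}, {"sx":-8, "sy":-42}, {"sx":-5, "sy":-30}, {"sx":-2, "sy":-10, "sz":10}, {"sz":20}, {"sz":9}, {}, {}]}}

```text
time_s: 5.3
ee_pos: [377.9, 12.1, 50.8]
ee_rot: [-180.0, 0.0, 7.9]
force: [0.4, 0.3, -2.2]
gripper_width: 25.9
gripper_force: 60.0
```

```bash
python3 go.py 376.7 13.5 36 8;python3 - <<'E'
from h import *
t=snap('top','t2.png');s=snap('scene','s2.png')
def c(im,x,y,w,h,k):return cv2.resize(im[y:y+h,x:x+w],None,fx=k,fy=k,interpolation=cv2.INTER_CUBIC)
cv2.imwrite('pics/c5.png',np.hstack([c(t,245,210,70,110,5),c(s,265,200,90,110,5)]))
E
```

```text
t 5.3 pos [377.9  12.1  50.8] rot [-1.80e+02  3.00e-02  7.87e+00] | now-axes [-1.  -1.5 14.8] rotvec [-0.   0.  -0.1] | target-axes [-1.  -1.5 14.8]
```

View pics/c5.png

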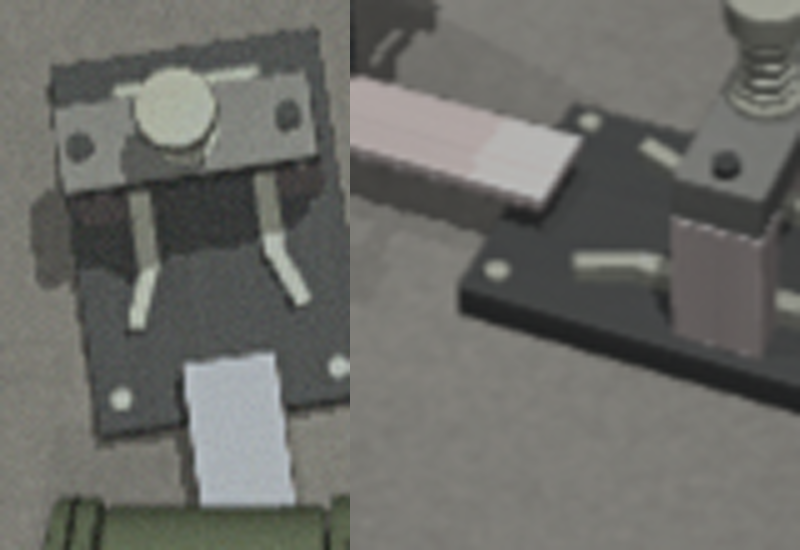

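```bash
python3 - <<'E'
from h import *
for cam,p,L in(('top',(581.4,41.8,7.87),[(245+185.5/5-.5,210+365.5/5-.5),(245+275.5/5-.5,210+352.5/5-.5)]),('scene',(584.3,43.3,8.01),[(265+(582.5-350)/5-.5,200+138.5/5-.5),(265+(545.5-350)/5-.5,200+212.5/5-.5)])):
    w=pix2w(cam,L,44);a=np.radians(p[2]);d=w[:,:2]-p[:2]
    q=np.c_[d@[np.cos(a),np.sin(a)],d@[-np.sin(a),np.cos(a)]];print(cam,q.round(1).tolist(),q.mean(0).round(1))
E
```

```text
top [[-75.9, 18.3], [-75.9, -24.1]] [-75.9  -2.9]
scene [[-74.5, 19.9], [-70.5, -29.9]] [-72.5  -5. ]
```

Call:
{"fn": "drive_effector", "kwargs": {"rows": [{"sy":-2.8, "sz":5}, {"sz":5}, {"sz":4}, {}, {}]}}

```text
time_s: 5.9
ee_pos: [377.3, 15.1, 36.8]
ee_rot: [180.0, 0.0, 8.0]
force: [0.4, 0.2, -3.0]
gripper_width: 25.7
gripper_force: 60.0
```

Call:
{"fn": "drive_effector", "kwargs": {"rows": [{"sx":5}, {"sx":10}, {"sx":10}, {"sx":10}, {"sx":10}, {"sx":5}, {}]}}

```text
time_s: 6.6
ee_pos: [428.0, 22.2, 36.9]
ee_rot: [180.0, -0.0, 8.0]
force: [-0.1, -0.9, -3.6]
gripper_width: 25.5
gripper_force: 60.0
```

```bash
python3 go.py 376.7 13.5 36 8
```

```text
t 6.6 pos [428.   22.2  36.9] rot [ 1.7999e+02 -3.0000e-02  7.9700e+00] | now-axes [-52.    1.5   0.9] rotvec [ 0. -0. -0.] | target-axes [-52.    1.4   0.9]
```

Call:
{"fn": "drive_effector", "kwargs": {"rows": [{"sx":5}, {"sx":8}, {"sx":7}, {}]}}

```text
time_s: 7.0
ee_pos: [448.4, 24.9, 37.1]
ee_rot: [180.0, -0.1, 8.0]
force: [0.4, 0.2, -2.1]
gripper_width: 25.8
gripper_force: 60.0
```

Call:
{"fn": "drive_effector", "kwargs": {"rows": [{"sz":1}, {"sz":1}, {}]}}

```text
time_s: 7.3
ee_pos: [446.7, 24.8, 35.5]
ee_rot: [180.0, -0.0, 8.0]
force: [-1.7, 0.3, 3.4]
gripper_width: 26.0
gripper_force: 60.0
```

Call:
{"fn": "drive_effector", "kwargs": {"rows": [{"sx":5}, {"sx":10}, {"sx":10}, {"sx":5}, {}]}}

```text
time_s: 7.8
ee_pos: [476.3, 28.9, 35.5]
ee_rot: [180.0, 0.0, 8.0]
force: [-2.5, -0.6, 6.8]
gripper_width: 25.9
gripper_force: 60.0
```

Call:
{"fn": "drive_effector", "kwargs": {"rows": [{"sx":6, "sz":-0.5}, {"sx":8}, {"sx":5}, {}]}}

```text
time_s: 8.2
ee_pos: [496.6, 31.7, 35.6]
ee_rot: [180.0, -0.1, 8.0]
force: [0.2, 0.9, 1.9]
gripper_width: 25.6
gripper_force: 60.0
```

Call:
{"fn": "drive_effector", "kwargs": {"rows": [{"sx":2}, {"sx":2}, {}]}}

```text
time_s: 8.5
ee_pos: [498.8, 32.1, 35.5]
ee_rot: [180.0, 0.1, 8.0]
force: [-3.5, -0.7, 5.6]
gripper_width: 25.3
gripper_force: 60.0
```

Call:
{"fn": "drive_effector", "kwargs": {"rows": [{"sx":2}, {}]}}

```text
time_s: 8.7
ee_pos: [500.8, 32.4, 35.5]
ee_rot: [180.0, 0.0, 8.0]
force: [-3.5, -0.8, 4.4]
gripper_width: 25.7
gripper_force: 60.0
```

Call:
{"fn": "drive_effector", "kwargs": {"rows": [{"sx":1}, {"sx":1}, {}]}}

```text
time_s: 9.0
ee_pos: [501.4, 32.5, 35.5]
ee_rot: [180.0, 0.2, 8.0]
force: [-6.4, -1.1, 9.2]
gripper_width: 25.4
gripper_force: 60.0
```

Call:
{"fn": "drive_effector", "kwargs": {"rows": [{"sx":1}, {"sx":1}, {}]}}

```text
time_s: 9.3
ee_pos: [501.4, 32.5, 35.5]
ee_rot: [-180.0, 0.4, 8.0]
force: [-11.8, -2.1, 13.0]
gripper_width: 25.7
gripper_force: 60.0
```

Call:
{"fn": "drive_effector", "kwargs": {"rows": [{"sx":1}, {}, {}]}}

```text
time_s: 9.6
ee_pos: [501.4, 32.5, 35.5]
ee_rot: [-180.0, 0.5, 8.0]
force: [-13.4, -3.0, 14.9]
gripper_width: 25.8
gripper_force: 60.0
```

Call:
{"fn": "drive_effector", "kwargs": {"rows": [{}, {}, {}, {"sz":-5}, {"sz":-15}, {"sx":-10, "sz":-30}, {}], "finger_gap": 60}}

```text
time_s: 10.3
ee_pos: [498.2, 31.8, 88.6]
ee_rot: [180.0, -0.4, 8.0]
force: [0.9, 1.0, 0.1]
gripper_width: 60.0
gripper_force: 0.0
```

```bash
python3 - <<'E'
from h import *
t=snap('top','t3.png');s=snap('scene','s3.png')
def c(im,x,y,w,h,k):return cv2.resize(im[y:y+h,x:x+w],None,fx=k,fy=k,interpolation=cv2.INTER_CUBIC)
cv2.imwrite('pics/c6.png',c(s,280,180,110,110,5))
E
```

```text
(no output)
```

View pics/c6.png

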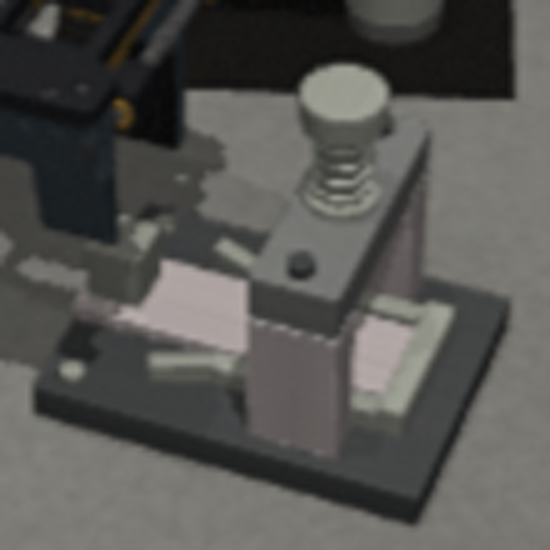

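Plate nose meets the end stop and lies flat. On to the mallet.

Call:
{"fn": "drive_effector", "kwargs": {"rows": [{"sx":-10, "sz":-20}, {"sx":-10, "sy":-10, "sz":-30, "rz":-7}, {"sy":-30, "sz":-15, "rz":-6.9}, {"sy":-40}, {"sy":-40}, {}, {}]}}

```text
time_s: 11.1
ee_pos: [437.2, 142.5, 149.6]
ee_rot: [180.0, 0.1, 22.0]
force: [-0.3, 0.4, -0.1]
gripper_width: 60.4
gripper_force: 0.0
```

```bash
python3 go.py 448.1 274 15 21.85
```

```text
t 11.1 pos [437.2 142.5 149.6] rot [1.7998e+02 8.0000e-02 2.1990e+01] | now-axes [  59.5 -117.9  134.5] rotvec [0.  0.1 0.1] | target-axes [  59.1 -118.   134.6]
```

Call:
{"fn": "drive_effector", "kwargs": {"rows": [{"sx":19, "sy":-38, "sz":10}, {"sx":20, "sy":-40, "sz":20}, {"sx":20, "sy":-40, "sz":20}, {}, {"sz":30}, {"sz":30}, {"sz":20}, {"sz":3}]}}

```text
time_s: 11.9
ee_pos: [447.3, 270.9, 15.0]
ee_rot: [179.9, 0.3, 21.8]
force: [-0.6, 0.2, -0.0]
gripper_width: 60.0
gripper_force: 0.0
```

Call:
{"fn": "drive_effector", "kwargs": {"rows": [{"sz":1.5}, {}, {}]}}

```text
time_s: 12.2
ee_pos: [449.4, 273.7, 17.1]
ee_rot: [-180.0, -0.1, 21.8]
force: [0.7, 0.6, 0.6]
gripper_width: 60.1
gripper_force: 0.0
```

```bash
python3 go.py 448.1 274 15 21.85
```

```text
t 12.2 pos [449.4 273.7  17.1] rot [-1.7999e+02 -1.4000e-01  2.1830e+01] | now-axes [-1.1 -0.7  2.1] rotvec [-0.  -0.1 -0. ] | target-axes [-1.1 -0.7  2.1]
```

Call:
{"fn": "drive_effector", "kwargs": {"rows": [{}, {}, {}, {}, {}, {}], "finger_gap": 8, "grip_force": 10}}

```text
time_s: 12.8
ee_pos: [448.3, 273.8, 16.0]
ee_rot: [-180.0, -0.0, 21.9]
force: [-0.4, 0.3, 1.5]
gripper_width: 23.9
gripper_force: 10.0
```

Call:
{"fn": "drive_effector", "kwargs": {"rows": [{}, {}, {}, {}], "finger_gap": 8, "grip_force": 60}}

```text
time_s: 13.2
ee_pos: [448.3, 273.8, 16.0]
ee_rot: [-180.0, 0.0, 21.9]
force: [-1.1, 1.6, 1.3]
gripper_width: 23.5
gripper_force: 60.0
```

Call:
{"fn": "drive_effector", "kwargs": {"rows": [{"sz":-10}, {"sz":-25}, {"sz":-35}, {"sz":-40}, {"sz":-40}, {"sz":-35}, {"sz":-15}, {}]}}

```text
time_s: 14.0
ee_pos: [449.3, 273.8, 218.5]
ee_rot: [-180.0, -0.3, 21.9]
force: [0.7, 0.2, -3.8]
gripper_width: 23.8
gripper_force: 60.0
```

Call:
{"fn": "drive_effector", "kwargs": {"rows": [{"sy":20}, {"sy":35}, {"sy":40}, {"sy":40}, {"sy":40}, {"sy":40}, {"sy":35}, {"sy":20}]}}

```text
time_s: 14.8
ee_pos: [548.3, 20.1, 213.7]
ee_rot: [-180.0, 0.3, 21.7]
force: [-0.3, 1.5, -3.4]
gripper_width: 23.8
gripper_force: 60.0
```

Call:
{"fn": "drive_effector", "kwargs": {"rows": [{}, {}]}}

```text
time_s: 15.0
ee_pos: [547.7, 22.8, 214.2]
ee_rot: [-179.9, 0.2, 21.8]
force: [-0.4, 1.0, -3.6]
gripper_width: 23.5
gripper_force: 60.0
```

```bash
python3 go.py 549.8 23.8 190 21.9;python3 - <<'E'
from h import *
t=snap('top','t4.png');s=snap('scene','s4.png')
def c(im,x,y,w,h,k):return cv2.resize(im[y:y+h,x:x+w],None,fx=k,fy=k,interpolation=cv2.INTER_CUBIC)
cv2.imwrite('pics/c7.png',np.hstack([c(t,245,190,80,110,5),c(s,300,140,80,110,5)]))
E
```

```text
t 15.0 pos [547.7  22.8 214.2] rot [-179.9     0.21   21.8 ] | now-axes [ 2.4 -0.2 24.2] rotvec [-0.1  0.2 -0.1] | target-axes [ 2.3 -0.2 24.2]
```

View pics/c7.png

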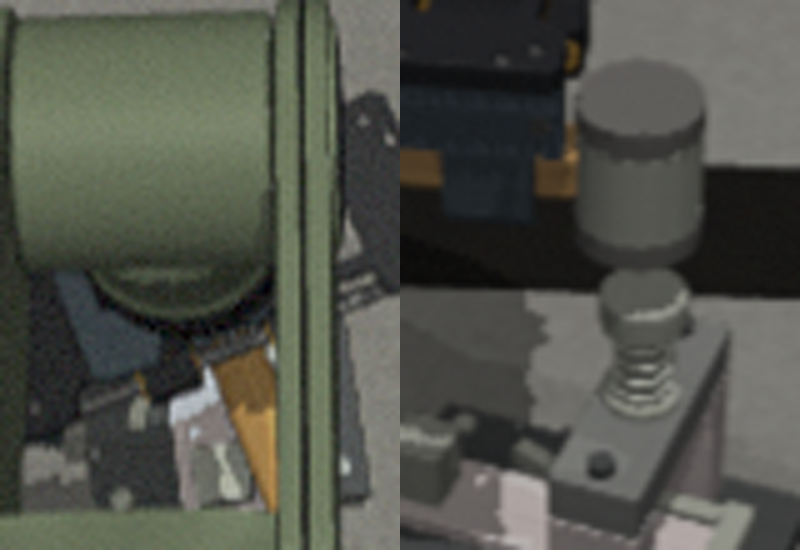

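```bash
python3 - <<'E'
from h import *
f=lambda u,v:(300+(u-399.5)/5-.5,140+(v+.5)/5-.5)
print(pix2w('scene',[f(642,97),f(646,292)],[265,172]).round(1))
E
python3 go.py 549.8 23.8 190 21.9
```

```text
[[601.2  46.2 265. ]
 [604.6  46.9 172. ]]
t 15.1 pos [547.9  23.7 214.9] rot [-1.7994e+02  1.3000e-01  2.1900e+01] | now-axes [ 1.8  0.6 24.9] rotvec [-0.1  0.1 -0. ] | target-axes [ 1.8  0.6 24.9]
```

Call:
{"fn": "drive_effector", "kwargs": {"rows": [{"sx":1.5, "sz":6}, {"sx":1, "sz":10}, {"sz":6}, {}, {}]}}

```text
time_s: 15.6
ee_pos: [551.1, 24.1, 193.6]
ee_rot: [-180.0, 0.0, 21.9]
force: [0.5, 0.9, -3.1]
gripper_width: 23.5
gripper_force: 60.0
```

```bash
python3 go.py 549.8 23.8 190 21.9
```

```text
t 15.6 pos [551.1  24.1 193.6] rot [-1.7999e+02  3.0000e-02  2.1880e+01] | now-axes [-1.3 -0.2  3.6] rotvec [-0.  0. -0.] | target-axes [-1.3 -0.2  3.6]
```

Call:
{"fn": "drive_effector", "kwargs": {"rows": [{"sz":6}, {"sz":13}, {"sz":13}, {"sz":9}, {"sz":4}, {}]}}

```text
time_s: 16.2
ee_pos: [551.7, 23.6, 152.7]
ee_rot: [179.9, -0.2, 21.9]
force: [-7.3, -1.4, 16.3]
gripper_width: 24.1
gripper_force: 60.0
```

```bash
python3 go.py 549.8 23.8 155 21.9
```

```text
t 16.2 pos [551.7  23.6 152.7] rot [179.9   -0.18  21.87] | now-axes [-1.6 -0.9 -2.3] rotvec [ 0.1 -0.2 -0. ] | target-axes [-1.7 -0.9 -2.3]
```

About 19 N on the head at full depth after a brisk stroke. Now I'll retract straight up and check how the mallet sits in the grip.

Call:
{"fn": "drive_effector", "kwargs": {"rows": [{"sz":-10}, {"sz":-20}, {"sz":-25}, {"sz":-10}, {}, {}]}}

```text
time_s: 16.8
ee_pos: [550.5, 23.9, 212.7]
ee_rot: [-180.0, 0.1, 21.9]
force: [0.6, -0.3, -3.6]
gripper_width: 23.8
gripper_force: 60.0
```

```bash
python3 - <<'E'
from h import *
s=snap('scene','s5.png')
a=cv2.imread('pics/s4.png')
def c(im,x,y,w,h,k):return cv2.resize(im[y:y+h,x:x+w],None,fx=k,fy=k,interpolation=cv2.INTER_CUBIC)
cv2.imwrite('pics/c8.png',np.hstack([c(a,280,140,100,150,4),c(s,280,140,100,150,4)]))
E
python3 go.py 448.3 273.8 16 21.9
```

```text
t 16.85 pos [550.3  23.9 212.3] rot [-1.7995e+02  1.7000e-01  2.1860e+01] | now-axes [  -1.  -269.7  196.5] rotvec [-0.1  0.2 -0. ] | target-axes [  -1.4 -269.9  196.3]
```

View pics/c8.png

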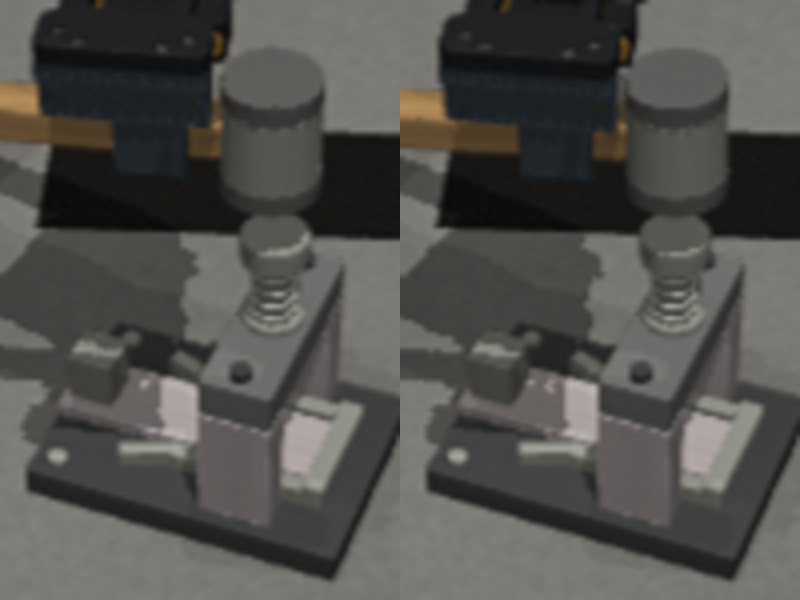

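Mallet is still upright in the grip, the punch is back up and the plate is home at the stop. Returning the mallet to its place.

Call:
{"fn": "drive_effector", "kwargs": {"rows": [{"sy":-20}, {"sy":-35}, {"sy":-40}, {"sy":-40}, {"sy":-40}, {"sy":-40}, {"sy":-35}, {"sx":-1, "sy":-20}]}}

```text
time_s: 17.65
ee_pos: [447.9, 276.2, 212.3]
ee_rot: [-180.0, 0.2, 22.0]
force: [-0.0, -0.3, -3.9]
gripper_width: 23.8
gripper_force: 60.0
```

Call:
{"fn": "drive_effector", "kwargs": {"rows": [{"sz":10}, {"sz":25}, {"sz":35}, {"sz":35}, {"sz":35}, {"sz":25}, {"sz":15}, {"sz":6}]}}

```text
time_s: 18.45
ee_pos: [448.1, 272.1, 24.9]
ee_rot: [179.9, 0.3, 21.8]
force: [0.2, -1.4, -2.7]
gripper_width: 23.5
gripper_force: 60.0
```

Call:
{"fn": "drive_effector", "kwargs": {"rows": [{}, {}, {}]}}

```text
time_s: 18.75
ee_pos: [450.6, 274.4, 28.9]
ee_rot: [-180.0, -0.1, 21.8]
force: [-0.2, 0.3, -3.7]
gripper_width: 23.8
gripper_force: 60.0
```

```bash
python3 go.py 448.3 273.8 16 21.9
```

```text
t 18.75 pos [450.6 274.4  28.9] rot [-1.7999e+02 -1.2000e-01  2.1850e+01] | now-axes [-2.3 -0.3 12.8] rotvec [-0.  -0.1 -0.1] | target-axes [-2.3 -0.3 12.9]
```

Call:
{"fn": "drive_effector", "kwargs": {"rows": [{"sz":5}, {"sz":4}, {"sz":1}, {}, {}]}}

```text
time_s: 19.25
ee_pos: [449.8, 274.2, 17.9]
ee_rot: [180.0, -0.0, 21.9]
force: [0.1, -0.3, -4.2]
gripper_width: 24.2
gripper_force: 60.0
```

Call:
{"fn": "drive_effector", "kwargs": {"rows": [{"sz":1}, {}, {}]}}

```text
time_s: 19.55
ee_pos: [449.8, 274.1, 16.9]
ee_rot: [180.0, 0.0, 21.9]
force: [-0.6, -1.1, -3.8]
gripper_width: 23.4
gripper_force: 60.0
```

Call:
{"fn": "drive_effector", "kwargs": {"rows": [{"sz":1}, {}, {}]}}

```text
time_s: 19.85
ee_pos: [449.7, 274.1, 15.9]
ee_rot: [180.0, 0.0, 21.9]
force: [-0.3, 0.5, -3.1]
gripper_width: 23.4
gripper_force: 60.0
```

Call:
{"fn": "drive_effector", "kwargs": {"rows": [{"sz":0.7}, {}, {}]}}

```text
time_s: 20.15
ee_pos: [449.7, 274.1, 15.2]
ee_rot: [180.0, 0.0, 21.9]
force: [-0.5, 0.3, -3.9]
gripper_width: 23.8
gripper_force: 60.0
```

Call:
{"fn": "drive_effector", "kwargs": {"rows": [{"sz":0.7}, {}, {}]}}

```text
time_s: 20.45
ee_pos: [449.8, 274.2, 14.5]
ee_rot: [180.0, -0.0, 21.9]
force: [0.0, 0.6, -3.2]
gripper_width: 23.7
gripper_force: 60.0
```

Call:
{"fn": "drive_effector", "kwargs": {"rows": [{"sz":0.7}, {}, {}]}}

```text
time_s: 20.75
ee_pos: [449.8, 274.2, 14.3]
ee_rot: [180.0, -0.0, 21.9]
force: [-2.4, -1.0, 3.5]
gripper_width: 23.6
gripper_force: 60.0
```

Contact with the mat. Releasing gently, then lifting clear.

Call:
{"fn": "drive_effector", "kwargs": {"rows": [{}, {}, {}], "grip_force": 8}}

```text
time_s: 21.05
ee_pos: [449.8, 274.2, 14.3]
ee_rot: [180.0, -0.0, 21.9]
force: [-3.4, -1.2, 5.9]
gripper_width: 24.1
gripper_force: 8.0
```

Call:
{"fn": "drive_effector", "kwargs": {"rows": [{}, {}, {}, {}], "finger_gap": 70}}

```text
time_s: 21.45
ee_pos: [449.9, 274.3, 13.7]
ee_rot: [180.0, -0.0, 21.9]
force: [-0.5, 1.0, 0.2]
gripper_width: 53.5
gripper_force: 0.0
```

Call:
{"fn": "drive_effector", "kwargs": {"rows": [{"sz":-10}, {"sz":-30}, {"sz":-40}, {"sz":-40}, {"sx":-30, "sz":-30}, {"sx":-40}, {"sx":-30}, {}]}}

```text
time_s: 22.25
ee_pos: [353.4, 235.2, 164.5]
ee_rot: [180.0, 0.1, 21.9]
force: [0.7, -0.0, 0.6]
gripper_width: 70.3
gripper_force: 0.0
```

```bash
python3 - <<'E'
from h import *
s=snap('scene','s6.png');snap('top','t6.png')
cv2.imwrite('pics/c9.png',cv2.resize(s[140:320,200:440],None,fx=3,fy=3,interpolation=cv2.INTER_CUBIC))
E
```

```text
(no output)
```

View pics/c9.png

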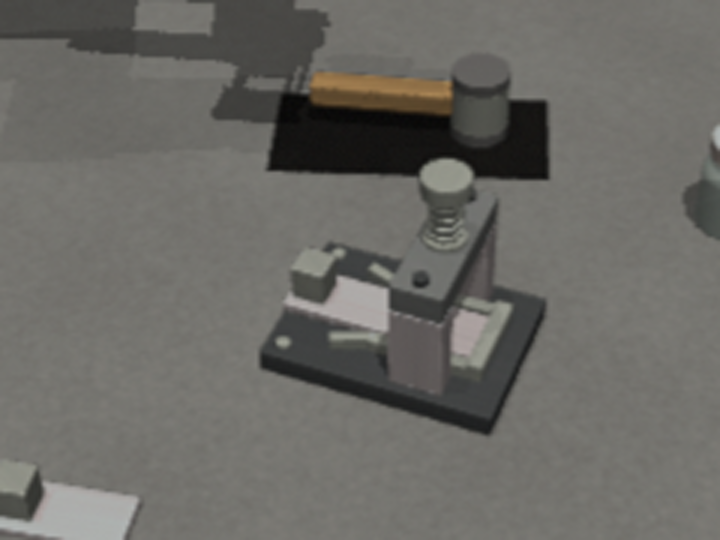

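The mallet stands upright on its mat, the plate is home, the punch is up and the short plate has not moved. Handing in.

```bash
python3 -c "
from workcell import env, status, grab_frame, camera_model
print(env.job_done())"
```

```text
the job is handed in; nothing more can be done
None
```

I handed the job in at about 22 s with no verdict returned: the long plate is home against the stop, I struck the punch once with the mallet (about 19 N on the head at the bottom) and it sprang back up, and the mallet stands face down on its mat.

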